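# Feel for the heavy side of a centrifuge rotor and hold it lowest

## Task

The closed centrifuge rotor is out of balance: something shut inside makes one side heavy, and nothing on the outside shows which. Lift the rotor off the centrifuge by its bar handle, turn it in the hand as needed to feel which side is heavy, then lean it over by 45 degrees with the heavy side exactly lowest, and finish while still gripping it like that, still and at least 8 cm higher than it stood, so that a colleague can mark that side. Leave the wash bottle, the lid and the screwdriver where they are.

Things in the scene. Friction and masses are not known exactly. Their poses are not given: they have to be found in the camera images.
- centrifuge: Bench centrifuge with its lid off, fixed to the bench: cream box 240 by 220 mm, 90 mm high, z up, origin on the bench under its middle. On top, in the middle, a drive plate (64 mm across, 5 mm high) carries the rotor, inside a round guard wall 152 mm across inside, its top 110 mm above the bench.
- rotor: Loose dark drum, 96 mm across, 35 mm tall, axis z, origin under its middle, 95 mm above the bench at the start, turned any way. On top an aluminium bar handle along its x axis: 56 (x) by 20 (y) mm, from 34 to 71 mm above the origin. Weighs 0.53 to 0.63 kg, of which a hidden ballast of 0.31 to 0.41 kg, 34 mm off the axis, in any direction square to the axis (different each time, firmly fixed): 0.10 to 0.14 N m off balance.
- wash_bottle: White plastic bottle, loose, 64 mm across and 170 mm tall, standing; origin under its middle. A bystander, to be left alone.
- lid: The centrifuge's grey round lid, loose, 170 mm across and 52 mm tall, lying on the bench; origin under its middle. A bystander, to be left alone.
- screwdriver: Screwdriver, loose, lying on the bench beyond the centrifuge. A bystander, to be left alone.
Mind the look-alikes: they are no part of the job. What is shaped like the rotor but turquoise is not meant.

How it is judged:
At the end, for the whole second after the job is handed in: The rotor is held by the fingers alone (over 5 N), its origin over 160 mm above the bench, leaning 34 to 57 degrees, its heavy side pointing 37 degrees or more below level, at rest (under 20 mm/s, 0.15 rad/s), not touching the centrifuge; bottle, lid and screwdriver within 30 mm of their places (angle between ballast_c0's own x axis and vertical above 2.22 rad and angle between rotor's own z axis and vertical between 0.6 and 1 rad and height (world z) of rotor above 0.16 m and contact force between the fingers and rotor above 5 N and contact force between rotor and centrifuge below 0.2 N and linear speed of rotor below 0.02 m/s and angular speed of rotor below 0.15 rad/s and distance of each of wash_bottle, lid, screwdriver from where it was at the start of the episode below 0.03 m); the arm keeps its last pose, push and grip.
It fails at once if a bystander is knocked away or over (distance of any of wash_bottle, lid, screwdriver from where it was at the start of the episode above 0.03 m).
It also fails if it takes over 38 s, if anything falls off the work surface, if the arm or the gripper's body presses on something with over 40 N, if the wrist force passes 120 N, or if a joint passes its speed limit or range.

## Robot

A 6-joint arm with a two-finger parallel gripper is mounted at the origin on the work surface. World frame = base frame: x ahead of the robot, y to its left, z up, the work surface at z = 0. Lengths are in m, angles in rad, forces in N, time in s.
With the tool pointing down it reaches from about 0.35 to 0.975 m from the base axis. Payload 4.9 kg.
Tool frame: the origin (TCP) lies midway between the tips of the shut fingers; the grasp point (between the pads) lies ctrl.grip_point_offset behind it (ctrl.grip_point_offset is the distance from the TCP to the grasp point, in m); x points along the fingers, y is the direction in which the jaws open and shut, and the axes are right-handed (so a half turn about x gives the same grasp; the last joint's range is limited). The gripper opens to 85 mm and grips with 20 to 120 N. Pads are 22 mm wide; open, the fingers measure 114 mm over their backs; the gripper's body (76 mm by 85 mm) begins 54 mm behind the grasp point. The pads swing forward as they close: fully open they stand 13 mm farther back than shut.
Start: joints at [-1.303, 0.053, 1.613, -0, 1.476, -0.119], TCP at [0.236, -0.579, 0.231] pointing down, gripper open.
Joint ranges: [-3.01, 3.01], [-1.01, 2.22], [0.06, 2.58], [-1.02, 4.17], [0.09, 2.62], [-3.14, 3.14]. Speed limits (rad/s): [2.57, 2.57, 3.14, 3.14, 3.14, 3.14].

## Interface

Orientations are given as a rotation vector (axis times angle).
In Python, from station import ctrl gives the robot as it stands. The module is installed in compiled form; this text tells all that it offers.
- The arm moves only by the tool drive_tool, never from a script. Its argument "commands" is text: rows parted by semicolons, each of 5 numbers parted by spaces: the closure, from -1 (fully open) to 1 (shut), so that 0 is half open, then the shift along the tool's x, y, z in units of 40 mm (1.0 is 40 mm), then the turn about the tool's x in units of 5 degrees (1.0 is 5 degrees). A call has 1 to 8 rows; each row is the pose to reach, as a shift and turn from the pose commanded when the call began, along the tool's axes at that moment; what a row does not reach only later rows make up. A row lasts 1/12 s, in which the tool goes at most 41.7 mm and 7.16 degrees, less where a joint would pass 70% of its speed; a pose out of reach is approached as far as the arm can. A call with a gripper value outside its range is refused whole. The fingers move at their own pace and stop on an object; "newtons" is the grip in N (left out, the last holds). Time passes only in rows, so rows that repeat a pose let the fingers close. It gives the time, the measured TCP pose, the force and the opening at its end, in the units of the state.
- ctrl.get_obs(): the state, without advancing time (a new reading comes with each control period).
- ctrl.get_image(name): name is "scene" or "side" or "wrist"; returns (picture, depth): 480x640x3 uint8, blue, green, red; 480x640 float32, m along the optical axis (not along the pixel's ray), 0 where there is no reading.
- ctrl.camera_info(name): a dict with "K" (3x3 intrinsics, pixels), "T" (4x4, takes a point from camera to world coordinates). Camera axes: x right, y down, z forward; pixel columns grow to the right and rows downward; lengths in m; the calibration is good to about 2 mm. The wrist camera is an equidistant fisheye: a pixel r from the principal point sees the ray r / f radians off the axis. A picture is of the moment at which its call begins: read the wrist's pose just before it. camera_info takes no time and is no camera call; for the wrist camera it gives the pose at the moment of the call.
- ctrl.finish_job(): hands the job in, once; it reports no verdict.
The state is a dict: "t": time; "q": joint angles; "dq": joint speeds; "effort": joint torques, N m; "tool_pos": TCP position; "tool_rot": TCP orientation; "contact_force": force on the tool from outside, world axes, zero at the start; "wrist_torque": the same for the moment, N m; "opening": finger opening in m.
Only numpy, scipy, OpenCV 4.12 (cv2) and the standard library are available. Lean on these libraries where they do the work, as an engineer would, in place of code of your own. Each camera call takes 0.05 s, during which the arm holds its last target.

## Working session

There is one attempt and no reset: what is moved stays moved. The work goes in short steps, Python scripts to look and compute and a tool call to move; the robot and the scene stay as the last step left them, time stands still between calls to the robot, and variables do not carry over. Pictures are saved under pics/ and viewed, and the job is handed in when it is done.

Besides the shell and the picture viewer there is one more tool, called after "Request:" in YAML: its name, and indented under it one key for each argument. drive_tool: Moves the arm, as the interface text tells. Its arguments: {"type":"object","properties":{"commands":{"type":"string"},"newtons":{"type":"number"}},"required":["commands"]}

```bash
mkdir -p pics; ls; python3 - <<'E'
from station import ctrl
import cv2
print(ctrl.get_obs(), ctrl.grip_point_offset)
for n in ("scene","side","wrist"):
    im,d=ctrl.get_image(n); cv2.imwrite(f"pics/{n}0.png",im)
    i=ctrl.camera_info(n); print(n,i)
E
```

```text
pics
{'t': 0.0, 'q': array([-1.30300185e+00,  5.33253426e-02,  1.61426614e+00, -7.43681906e-06,
        1.47599365e+00, -1.19024800e-01]), 'dq': array([-3.43364553e-05, -2.06530617e-04, -4.68576218e-04, -2.47143362e-03,
        7.24236335e-04,  1.06321136e-03]), 'effort': array([-1.41855417e-04, -3.93679225e+01, -3.70176709e+01, -2.23039278e-04,
        6.91436377e-03,  4.92748967e-06]), 'tool_pos': array([ 0.23559962, -0.57823575,  0.2300992 ]), 'tool_rot': array([ 2.01009679,  0.39575985, -2.01041524]), 'contact_force': array([0.29847003, 0.73421833, 0.38963484]), 'wrist_torque': array([0.0273427 , 0.01063507, 0.04464326]), 'opening': 0.08537968162498362} 0.0187
scene {'K': array([[438.59097154,   0.        , 324.39229471],
       [  0.        , 438.59097154, 238.86605139],
       [  0.        ,   0.        ,   1.        ]]), 'T': array([[ 5.97169773e-01,  6.40768954e-01, -4.82497057e-01,
         9.99391301e-01],
       [ 8.02114570e-01, -4.77567864e-01,  3.58526362e-01,
        -3.42232324e-01],
       [-6.92527058e-04, -6.01119025e-01, -7.99159207e-01,
         8.40310356e-01],

[... 221 characters left out ...]
   0.        ,   1.        ]]), 'T': array([[-0.94569265, -0.22424578,  0.23532795,  0.31532748],
       [-0.32488682,  0.67581487, -0.66160624,  0.64948785],
       [-0.01067572, -0.7021311 , -0.71196766,  0.81370692],
       [ 0.        ,  0.        ,  0.        ,  1.        ]])}
wrist {'K': array([[371.64829954,   0.        , 314.39350956],
       [  0.        , 371.64829954, 243.86276298],
       [  0.        ,   0.        ,   1.        ]]), 'T': array([[ 0.37682472, -0.88683192, -0.26745519,  0.3036386 ],
       [-0.92628352, -0.36121189, -0.10735366, -0.55055925],
       [-0.00140334,  0.28819284, -0.95757136,  0.37095619],
       [ 0.        ,  0.        ,  0.        ,  1.        ]])}
```

View pics/scene0.png

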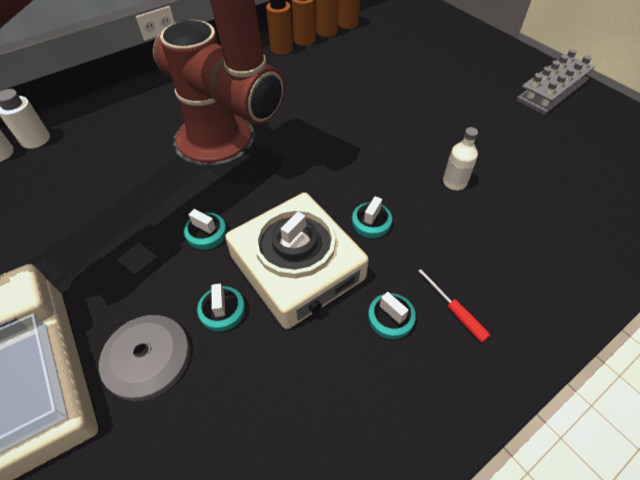

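View pics/side0.png

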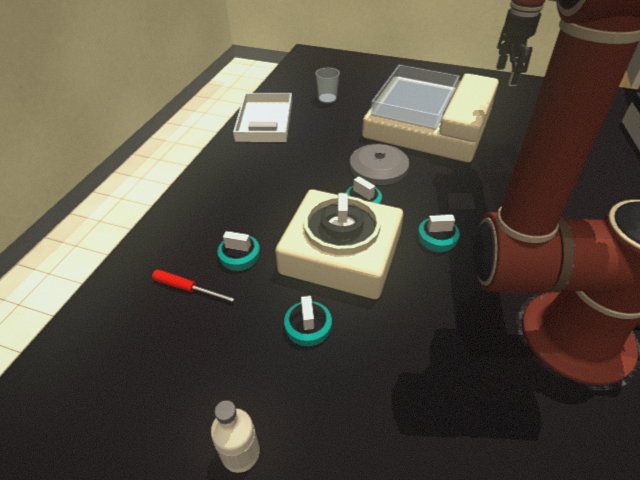

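View pics/wrist0.png

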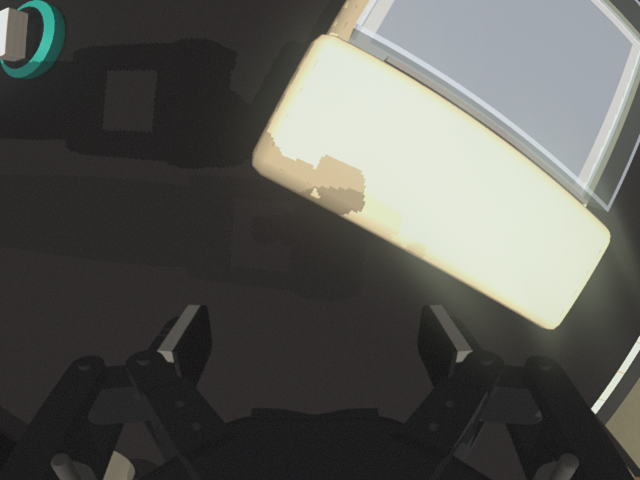

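```bash
cat > h.py <<'E'
import numpy as np, cv2
from scipy.spatial.transform import Rotation as R
from station import ctrl
def cloud(n):
    i=ctrl.camera_info(n); im,d=ctrl.get_image(n); K=i["K"];T=i["T"]
    v,u=np.mgrid[0:480,0:640]; X=np.stack([(u-K[0,2])/K[0,0]*d,(v-K[1,2])/K[1,1]*d,d],-1)
    P=X@T[:3,:3].T+T[:3,3]; P[d<=0]=np.nan
    return im,P
E
python3 - <<'E'
from h import *
o=ctrl.get_obs(); M=R.from_rotvec(o['tool_rot']).as_matrix(); print(M.round(3))
for n,b in (("scene",(180,190,400,340)),("side",(250,170,430,310))):
    im,P=cloud(n); cv2.imwrite(f"pics/{n}c.png",cv2.resize(im[b[1]:b[3],b[0]:b[2]],None,fx=3.5,fy=3.5,interpolation=cv2.INTER_CUBIC))
    Q=P[b[1]:b[3],b[0]:b[2]]; z=Q[...,2]
    m=(z>.150)&(z<.175); q=Q[m]; c=np.median(q[:,:2],0); m2=np.linalg.norm(q[:,:2]-c,axis=1)<.05; q=q[m2]
    q2=q[q[:,2]>np.percentile(q[:,2],50)-.004]
    r=cv2.minAreaRect((q[q[:,2]>.161][:,:2]*1000).astype(np.float32)); print(n,m.sum(),q.mean(0),np.percentile(q[:,2],[5,50,95]),r)
    print("wall/box top z", [ (a,np.sum((z>a)&(z<a+.005))) for a in np.arange(.08,.18,.005).round(3)])
    w=Q[(z>.106)&(z<.113)]; print("rim",cv2.minEnclosingCircle((w[:,:2]*1000).astype(np.float32)))
    for nm,lo in (("all",.0),):
        pass
for n,uv in (("scene",[(143,355),(472,310),(462,165),(205,230),(221,307),(391,315),(372,218)]),("side",[(380,160),(195,287),(235,440)])):
    im,P=cloud(n)
    print(n,[P[v,u].round(3) for u,v in uv])
E
```

```text
[[-0.     0.377 -0.926]
 [ 0.002 -0.926 -0.377]
 [-1.    -0.002 -0.   ]]
scene 334 [ 0.52285993 -0.06613237  0.16266585] [0.15186269 0.16477726 0.16717276] ((519.4392700195312, -64.20059967041016), (21.281402587890625, 56.032745361328125), 16.784143447875977)
wall/box top z [(np.float64(0.08), np.int64(392)), (np.float64(0.085), np.int64(3197)), (np.float64(0.09), np.int64(3046)), (np.float64(0.095), np.int64(325)), (np.float64(0.1), np.int64(247)), (np.float64(0.105), np.int64(667)), (np.float64(0.11), np.int64(416)), (np.float64(0.115), np.int64(67)), (np.float64(0.12), np.int64(215)), (np.float64(0.125), np.int64(257)), (np.float64(0.13), np.int64(51)), (np.float64(0.135), np.int64(35)), (np.float64(0.14), np.int64(40)), (np.float64(0.145), np.int64(36)), (np.float64(0.15), np.int64(42)), (np.float64(0.155), np.int64(38)), (np.float64(0.16), np.int64(104)), (np.float64(0.165), np.int64(150)), (np.float64(0.17), np.int64(0)), (np.float64(0.175), np.int64(0))]
rim ((519.4529418945312, -62.922698974609375), 86.12913513183594)
side 217 [ 0.51502003 -0.0578025   0.16331911] [0.15358269
[... 527 characters left out ...]
, (np.float64(0.135), np.int64(12)), (np.float64(0.14), np.int64(22)), (np.float64(0.145), np.int64(17)), (np.float64(0.15), np.int64(16)), (np.float64(0.155), np.int64(21)), (np.float64(0.16), np.int64(84)), (np.float64(0.165), np.int64(96)), (np.float64(0.17), np.int64(0)), (np.float64(0.175), np.int64(0))]
rim ((517.323486328125, -63.493709564208984), 87.22001647949219)
scene [array([ 0.53 , -0.426,  0.037]), array([0.833, 0.173, 0.002]), array([0.566, 0.4  , 0.09 ]), array([ 0.328, -0.189,  0.038]), array([ 0.547, -0.26 ,  0.07 ]), array([0.749, 0.012, 0.035]), array([0.541, 0.137, 0.052])]
side [array([ 0.509, -0.408,  0.036]), array([0.79 , 0.142, 0.012]), array([0.527, 0.442, 0.116])]
```

Request:
drive_tool:
  commands: "-1 0 -9.3 -11.4 -17;-1 0 -9.3 -11.4 -17;-1 0 -9.3 -11.4 -17;-1 0 -9.3 -11.4 -17;-1 0 -9.3 -11.4 -17;-1 0 -9.3 -11.4 -17;-1 0 -9.3 -11.4 -17;-1 0 -9.3 -11.4 -17"
  newtons: 60

```text
t: 1.02
tool_pos: [0.396, -0.2844, 0.2315]
tool_rot: [1.339, 1.119, -1.339]
contact_force: [0.7, -0.1, 0.1]
opening: 0.0854
```

```bash
cat >> h.py <<'E'
def rel(target,yaw_deg):
    o=ctrl.get_obs(); M=R.from_rotvec(o['tool_rot']).as_matrix()
    y=np.degrees(np.arctan2(M[1,1],M[0,1]))
    print('t',o['t'],'pos',o['tool_pos'].round(4),'yaw',y.round(2),'tilt',np.degrees(np.arccos(-M[2,0])).round(2),'q',o['q'].round(3),'F',o['contact_force'].round(2),'Tq',o['wrist_torque'].round(3),'op',round(o['opening'],4))
    print('units', (M.T@(np.array(target)-o['tool_pos'])/.04).round(3), 'turn', round(-((yaw_deg-y+180)%360-180)/5,3))
E
python3 -c "
from h import *
rel([.518,-.064,.2],16.8)"
```

```text
t 1.0167 pos [ 0.396  -0.2844  0.2315] yaw -10.22 tilt 0.05 q [-0.776 -0.287  1.924  0.     1.504 -0.597] F [ 0.67 -0.13  0.14] Tq [ 0.044 -0.027 -0.002] op 0.0854
units [ 0.787  2.024 -5.964] turn -5.403
```

Request:
drive_tool:
  commands: "-1 0.4 2 -6 -5.4;-1 0.4 2 -6 -5.4;-1 0.4 2 -6 -5.4;-1 0.4 2 -6 -5.4;-1 0.4 2 -6 -5.4;-1 0.4 2 -6 -5.4;-1 0.4 2 -6 -5.4;-1 0.4 2 -6 -5.4"

```text
t: 1.68
tool_pos: [0.5185, -0.0628, 0.215]
tool_rot: [0.992, 1.334, -0.992]
contact_force: [-1.2, 0.3, -0.2]
opening: 0.0854
```

```bash
python3 -c "
from h import *
rel([.518,-.064,.136],16.8)
im,P=cloud('wrist'); cv2.imwrite('pics/w1.png',im)"
```

```text
t 1.6833 pos [ 0.5185 -0.0628  0.215 ] yaw 16.71 tilt 0.04 q [-0.263 -0.185  1.867 -0.     1.461 -0.555] F [-1.17  0.27 -0.24] Tq [-0.031 -0.01   0.051] op 0.0854
units [ 1.975 -0.02   0.027] turn -0.017
```

View pics/w1.png

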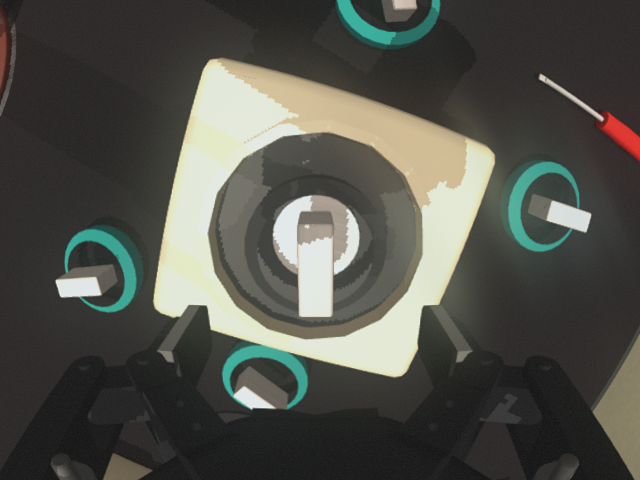

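Request:
drive_tool:
  commands: "-1 1 0 0 0;-1 1.95 0 0 0;-1 1.95 0 0 0;-1 1.95 0 0 0;1 1.95 0 0 0;1 1.95 0 0 0;1 1.95 0 0 0;1 1.95 0 0 0"
  newtons: 120

```text
t: 2.4
tool_pos: [0.5193, -0.0655, 0.1396]
tool_rot: [0.996, 1.328, -0.994]
contact_force: [-0.6, 0.3, 0.2]
opening: 0.0387
```

Request:
drive_tool:
  commands: "1 0 0 0 0;1 0 0 0 0;1 0 0 0 0;1 0 0 0 0"

```text
t: 2.73
tool_pos: [0.5191, -0.065, 0.1388]
tool_rot: [0.996, 1.329, -0.994]
contact_force: [2.0, 0.9, 5.0]
opening: 0.0182
```

```bash
python3 -c "
from h import *
rel([.518,-.064,.136],16.8)"
```

```text
t 2.7333 pos [ 0.5191 -0.065   0.1388] yaw 16.47 tilt 0.16 q [-0.267 -0.118  1.938  0.     1.319 -0.554] F [2.01 0.86 5.03] Tq [ 0.078 -0.076 -0.043] op 0.0182
units [ 0.071 -0.02  -0.032] turn -0.067
```

Gripped. Lift about 14 cm and hold still to feel.

Request:
drive_tool:
  commands: "1 -0.5 0 0 0;1 -1.2 0 0 0;1 -2 0 0 0;1 -2.8 0 0 0;1 -3.5 0 0 0;1 -3.5 0 0 0;1 -3.5 0 0 0;1 -3.5 0 0 0"

```text
t: 3.4
tool_pos: [0.5164, -0.0645, 0.2733]
tool_rot: [0.994, 1.338, -0.998]
contact_force: [0.1, -0.1, -6.4]
opening: 0.018
```

Request:
drive_tool:
  commands: "1 0 0 0 0;1 0 0 0 0;1 0 0 0 0;1 0 0 0 0"

```text
t: 3.73
tool_pos: [0.5176, -0.0648, 0.2759]
tool_rot: [0.995, 1.334, -0.996]
contact_force: [-0.6, -0.6, -5.6]
opening: 0.018
```

```bash
python3 -c "
from h import *
rel([.518,-.064,.28],16.8)
im,P=cloud('side'); cv2.imwrite('pics/s2.png',im[60:380,180:500])
rel([.518,-.064,.28],16.8)"
```

```text
t 3.7333 pos [ 0.5176 -0.0648  0.2759] yaw 16.46 tilt 0.13 q [-0.267 -0.219  1.795 -0.     1.568 -0.555] F [-0.56 -0.6  -5.56] Tq [0.106 0.055 0.006] op 0.018
units [-0.103  0.016 -0.016] turn -0.068
t 3.7833 pos [ 0.5177 -0.0649  0.2764] yaw 16.46 tilt 0.09 q [-0.267 -0.219  1.794 -0.     1.568 -0.555] F [-0.22  0.74 -5.25] Tq [0.032 0.088 0.044] op 0.0182
units [-0.091  0.012 -0.019] turn -0.069
```

View pics/s2.png

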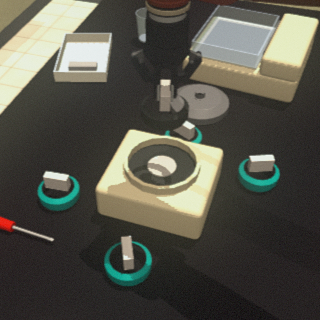

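```bash
cat >> h.py <<'E'
def feel(n=16):
    F=[];T=[]
    for k in range(n):
        ctrl.get_image('side'); o=ctrl.get_obs(); F.append(o['contact_force']);T.append(o['wrist_torque'])
    F=np.array(F);T=np.array(T); f=F.mean(0);t=T.mean(0); M=R.from_rotvec(o['tool_rot']).as_matrix()
    y=np.degrees(np.arctan2(M[1,1],M[0,1]))
    # t = r x F, F=(0,0,-W): tx=-ry W ; ty= rx W
    d=np.array([t[1],-t[0]]); a=np.degrees(np.arctan2(d[1],d[0]))
    print('t',o['t'],'F',f.round(3),'T',t.round(4),'std',T.std(0).round(3),'sem',(T.std(0)/n**.5).round(4),'mag',np.linalg.norm(d).round(4),'dir world',a.round(1),'yaw jaw',y.round(1),'heavy rel jaw y',((a-y+180)%360-180).round(1))
E
python3 -c "
from h import *
feel(16)
im,P=cloud('scene'); cv2.imwrite('pics/sc3.png',cv2.resize(im[100:340,180:460],None,fx=2.5,fy=2.5))"
```

```text
t 4.5833 F [ 0.072 -0.156 -5.738] T [0.0348 0.0917 0.0097] std [0.032 0.025 0.023] sem [0.008  0.0063 0.0058] mag 0.098 dir world -20.8 yaw jaw 16.5 heavy rel jaw y -37.2
```

View pics/sc3.png

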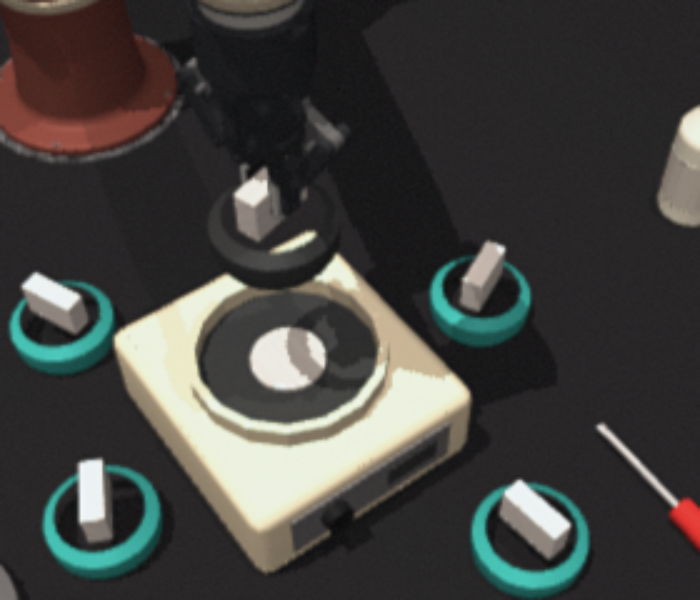

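```bash
python3 - <<'E'
import numpy as np
from scipy.optimize import least_squares
D=[([-1.303,.0533,1.6143,1.476],[.2356,-.5782,.2301]),([-.776,-.287,1.924,1.504],[.396,-.2844,.2315]),([-.263,-.185,1.867,1.461],[.5185,-.0628,.215]),([-.267,-.118,1.938,1.319],[.5191,-.065,.1388]),([-.267,-.219,1.795,1.568],[.5176,-.0648,.2759])]
def fk(p,q):
    a,h,L1,L2=p; A=q[1]+q[2]
    return np.array([a+L1*np.sin(q[1])+L2*np.sin(A), h+L1*np.cos(q[1])+L2*np.cos(A)])
f=lambda p:np.concatenate([fk(p,q)-[np.sqrt(x[0]**2+x[1]**2-.0746**2),x[2]] for q,x in D])
s=least_squares(f,[0,0,.5,.4]); p=s.x; print(p,abs(s.fun).max(), 'L2/h incl tool')
# reachable tool-down: for r=.52 etc, max z & limiting
for r in (.35,.45,.52,.6,.7,.8,.9):
    best=None
    for q3 in np.linspace(.06,2.58,600):
        for q2 in np.linspace(-1.01,2.2,400):
            pass
        q2=np.linspace(-1.01,2.2,800); P=fk(p,[0,q2,q3,0]); q5=np.pi-q2-q3
        m=(abs(P[0]-r)<.003)&(q5<2.62)&(q5>.09)
        if m.any():
            i=np.argmax(np.where(m,P[1],-9)); 
            if best is None or P[1][i]>best[0]: best=(P[1][i],q2[i],q3,q5[i])
    print(r,np.round(best,3))
E
```

```text
[-0.0098411  -0.11495151  0.40423666  0.60624478] 0.012279401718839678 L2/h incl tool
0.35 [0.811 0.135 0.388 2.618]
0.45 [0.784 0.392 0.132 2.618]
0.52 [0.746 0.501 0.081 2.56 ]
0.6 [0.692 0.609 0.06  2.473]
0.7 [0.606 0.73  0.077 2.335]
0.8 [0.492 0.882 0.073 2.187]
0.9 [0.33  1.079 0.06  2.002]
```

Request:
drive_tool:
  commands: "1 -1 -0.3 -0.1 1.4;1 -2 -0.6 -0.2 2.8;1 -3 -0.9 -0.4 4.2;1 -4 -1.2 -0.5 5.6;1 -5 -1.5 -0.6 7;1 -6 -1.8 -0.8 8.4;1 -7 -2 -0.9 9.8;1 -8 -2.3 -1 11.2"

```text
t: 5.3
tool_pos: [0.4183, -0.0522, 0.5973]
tool_rot: [1.702, 0.795, -1.699]
contact_force: [0.7, -1.3, -5.3]
opening: 0.0181
```

Request:
drive_tool:
  commands: "1 -1 0 0 1.4;1 -2 0 0 2.8;1 -3 0 0 4.2;1 -4 0 0 5.6;1 -4.5 0 0 7;1 -5 0 0 8.4;1 -5.5 0 0 9.8;1 -6 0 0 11.2"

```text
t: 5.97
tool_pos: [0.4187, -0.0525, 0.8367]
tool_rot: [-2.172, 0.112, 2.166]
contact_force: [0.2, -0.3, -4.6]
opening: 0.0181
```

```bash
python3 -c "
from h import *
rel([.42,-.052,.75],-150)"
```

```text
t 5.9667 pos [ 0.4187 -0.0525  0.8367] yaw -95.88 tilt 0.14 q [-0.302 -0.014  0.608  0.     2.545  1.372] F [ 0.25 -0.3  -4.6 ] Tq [ 0.072 -0.09  -0.009] op 0.0181
units [ 2.168 -0.017 -0.026] turn 10.823
```

Request:
drive_tool:
  commands: "1 -1 0 0 1.4;1 -2 0 0 2.8;1 -3 0 0 4.2;1 -4 0 0 5.6;1 -5 0 0 7;1 -6 0 0 8.4;1 -6 0 0 9.8;1 -6 0 0 10.8"

```text
t: 6.63
tool_pos: [0.4102, -0.0519, 0.8823]
tool_rot: [-1.623, 0.901, 1.541]
contact_force: [-0.0, -0.6, -6.0]
opening: 0.0176
```

```bash
python3 -c "
from h import *
rel([.42,-.052,.75],-150)"
```

```text
t 6.6333 pos [ 0.4102 -0.0519  0.8823] yaw -149.84 tilt 2.66 q [-3.060e-01  6.800e-02  4.080e-01  1.000e-03  2.619e+00  2.310e+00] F [-0.03 -0.62 -6.02] Tq [ 0.027 -0.018 -0.014] op 0.0176
units [ 3.315 -0.106 -0.013] turn 0.033
```

Request:
drive_tool:
  commands: "1 -6 0 0 0;1 -10 0 0 0;1 -10 0 0 0;1 -10 0 0 0"

```text
t: 6.97
tool_pos: [0.3971, -0.0494, 0.8976]
tool_rot: [-1.66, 0.888, 1.506]
contact_force: [-0.1, 0.7, -5.7]
opening: 0.0182
```

```bash
python3 -c "
from h import *
rel([.42,-.052,.75],-150)"
```

```text
t 6.9667 pos [ 0.3971 -0.0494  0.8976] yaw -149.42 tilt 4.94 q [-3.110e-01  5.800e-02  3.780e-01  2.000e-03  2.619e+00  2.301e+00] F [-0.05  0.71 -5.68] Tq [ 0.107 -0.01   0.002] op 0.0182
units [ 3.725 -0.244 -0.109] turn 0.116
```

```bash
cat > fit.py <<'E'
import numpy as np
from scipy.optimize import least_squares
D=[([-1.303,.0533,1.6143,1.476],[.2356,-.5782,.2301]),([-.776,-.287,1.924,1.504],[.396,-.2844,.2315]),([-.263,-.185,1.867,1.461],[.5185,-.0628,.215]),([-.267,-.118,1.938,1.319],[.5191,-.065,.1388]),([-.267,-.219,1.795,1.568],[.5176,-.0648,.2759]),
([-.302,-.014,.608,2.545],[.4187,-.0525,.8367]),([-.306,.068,.408,2.619],[.4102,-.0519,.8823]),([-.311,.058,.378,2.619],[.3971,-.0494,.8976])]
def fk(p,q):
    a,h,L1,L2,d,Lt=p; A=q[1]+q[2]; B=A+q[3]
    return np.array([a+L1*np.sin(q[1])+L2*np.sin(A)+d*np.cos(A)+Lt*np.sin(B), h+L1*np.cos(q[1])+L2*np.cos(A)-d*np.sin(A)+Lt*np.cos(B)])
f=lambda p:np.concatenate([fk(p,q)-[np.sqrt(x[0]**2+x[1]**2-.0746**2),x[2]] for q,x in D])
s=least_squares(f,[0,.3,.5,.4,0,.3]); p=s.x
if __name__=='__main__':
    print(p.round(4),abs(s.fun).max())
    for t in (15,30,45):
        t=np.radians(t)
        for q5 in (2.62,.09):
            for sg in (1,-1):
                A=np.pi-q5-sg*t
                for q3 in np.linspace(.06,2.58,7):
                    q2=A-q3
                    if -1.01<q2<2.22: print(round(np.degrees(t)),'out' if sg>0 else 'in',q5,'q2 %.2f q3 %.2f'%(q2,q3),fk(p,[0,q2,q3,q5]).round(3))
E
python3 fit.py
```

```text
[1.000e-04 2.387e-01 4.257e-01 6.098e-01 9.570e-02 2.795e-01] 0.00020514370313062802
15 out 2.62 q2 0.20 q3 0.06 [0.406 0.951]
15 out 2.62 q2 -0.22 q3 0.48 [0.229 0.949]
15 out 2.62 q2 -0.64 q3 0.90 [0.067 0.875]
15 in 2.62 q2 0.72 q3 0.06 [0.708 0.652]
15 in 2.62 q2 0.30 q3 0.48 [0.553 0.74 ]
15 in 2.62 q2 -0.12 q3 0.90 [0.376 0.756]
15 in 2.62 q2 -0.54 q3 1.32 [0.208 0.699]
15 in 2.62 q2 -0.96 q3 1.74 [0.078 0.579]
15 out 0.09 q2 1.89 q3 0.90 [ 0.597 -0.77 ]
15 out 0.09 q2 1.47 q3 1.32 [ 0.616 -0.594]
15 out 0.09 q2 1.05 q3 1.74 [ 0.562 -0.425]
15 out 0.09 q2 0.63 q3 2.16 [ 0.443 -0.293]
15 out 0.09 q2 0.21 q3 2.58 [ 0.281 -0.22 ]
15 in 0.09 q2 1.99 q3 1.32 [ 0.117 -0.79 ]
15 in 0.09 q2 1.57 q3 1.74 [ 0.155 -0.617]
15 in 0.09 q2 1.15 q3 2.16 [ 0.118 -0.443]
15 in 0.09 q2 0.73 q3 2.58 [ 0.014 -0.299]
30 out 2.62 q2 -0.06 q3 0.06 [0.208 1.032]
30 out 2.62 q2 -0.48 q3 0.48 [0.037 0.984]
30 out 2.62 q2 -0.90 q3 0.90 [-0.1    0.871]
30 in 2.62 q2 0.99 q3 0.06 [0.791 0.455]
30 in 2.62 q2 0.57 q3 0.48 [0.664 0.579]
30 in 2.62 q2 0.15 q3 0.90 [0.497 0.641]
30 in 2.62 q2 -0.27 q3 1.32 [0.32
[... 515 characters left out ...]
8 [-0.157  0.968]
45 in 2.62 q2 1.25 q3 0.06 [0.82  0.243]
45 in 2.62 q2 0.83 q3 0.48 [0.729 0.396]
45 in 2.62 q2 0.41 q3 0.90 [0.585 0.499]
45 in 2.62 q2 -0.01 q3 1.32 [0.411 0.533]
45 in 2.62 q2 -0.43 q3 1.74 [0.237 0.494]
45 in 2.62 q2 -0.85 q3 2.16 [0.095 0.388]
45 out 0.09 q2 2.21 q3 0.06 [ 0.947 -0.676]
45 out 0.09 q2 1.79 q3 0.48 [ 1.02  -0.514]
45 out 0.09 q2 1.37 q3 0.90 [ 1.021 -0.337]
45 out 0.09 q2 0.95 q3 1.32 [ 0.95  -0.174]
45 out 0.09 q2 0.53 q3 1.74 [ 0.818 -0.055]
45 out 0.09 q2 0.11 q3 2.16 [0.65 0.  ]
45 out 0.09 q2 -0.31 q3 2.58 [ 0.473 -0.018]
45 in 0.09 q2 2.10 q3 1.74 [-0.294 -0.58 ]
45 in 0.09 q2 1.68 q3 2.16 [-0.238 -0.411]
45 in 0.09 q2 1.26 q3 2.58 [-0.257 -0.234]
```

Request:
drive_tool:
  commands: "1 -2 2 1.5 0"

```text
t: 7.05
tool_pos: [0.3733, -0.0486, 0.8976]
tool_rot: [-1.662, 0.887, 1.503]
contact_force: [4.0, -2.3, -8.2]
opening: 0.0177
```

Request:
drive_tool:
  commands: "1 -2 2 1.5 0"

```text
t: 7.13
tool_pos: [0.3353, -0.043, 0.9055]
tool_rot: [-1.68, 0.883, 1.482]
contact_force: [-0.7, -0.8, -5.1]
opening: 0.0179
```

```bash
python3 -c "
from h import *
rel([.1,-.052,1.0],-150)"
```

```text
t 7.1333 pos [ 0.3353 -0.043   0.9055] yaw -149.34 tilt 6.34 q [-0.353 -0.079  0.492  0.01   2.618  2.265] F [-0.74 -0.8  -5.08] Tq [ 0.042  0.153 -0.065] op 0.0179
units [-2.96   4.988  2.57 ] turn 0.132
```

```bash
cat >> h.py <<'E'
def inw(up=.43,inn=.9):
    o=ctrl.get_obs(); M=R.from_rotvec(o['tool_rot']).as_matrix(); q=o['q']
    tilt=np.degrees(np.arccos(-M[2,0])); d=np.array([-inn*np.cos(q[0]),-inn*np.sin(q[0]),up])
    az=np.degrees(np.arctan2(-M[1,0],-M[0,0])) # direction rotor z leans
    print('t',round(o['t'],2),'pos',o['tool_pos'].round(3),'tilt',tilt.round(1),'lean az',az.round(0),'q',o['q'].round(2),'F',o['contact_force'].round(1),'dir in tool',(M.T@d).round(2))
E
python3 -c "
from h import *
inw()"
```

```text
t 7.13 pos [ 0.335 -0.043  0.906] tilt 6.3 lean az 162.0 q [-0.35 -0.08  0.49  0.01  2.62  2.27] F [-0.7 -0.8 -5.1] dir in tool [-0.53  0.53  0.66]
```

Request:
drive_tool:
  commands: "1 -0.5 0.5 0.7 0;1 -1 1 1.3 0"

```text
t: 7.3
tool_pos: [0.2732, -0.016, 0.9126]
tool_rot: [-1.712, 0.876, 1.442]
contact_force: [-1.0, 1.1, -4.7]
opening: 0.0177
```

Request:
drive_tool:
  commands: "1 -0.5 0.5 0.7 0;1 -1 1 1.3 0"

```text
t: 7.47
tool_pos: [0.2221, 0.0093, 0.9118]
tool_rot: [-1.738, 0.87, 1.41]
contact_force: [-0.8, 2.0, -5.1]
opening: 0.0179
```

```bash
python3 -c "
from h import *
inw()"
```

```text
t 7.47 pos [0.222 0.009 0.912] tilt 10.5 lean az 161.0 q [-0.29 -0.32  0.66 -0.02  2.62  2.31] F [-0.8  2.  -5.1] dir in tool [-0.59  0.55  0.59]
```

Request:
drive_tool:
  commands: "1 -3 0.5 0.5 0;1 -3 0.5 0.5 0"

```text
t: 7.63
tool_pos: [0.2109, 0.0195, 0.9284]
tool_rot: [-1.774, 0.86, 1.364]
contact_force: [-0.4, -0.7, -5.6]
opening: 0.0178
```

Request:
drive_tool:
  commands: "1 -3 0.5 0.5 0;1 -3 0.5 0.5 0"

```text
t: 7.8
tool_pos: [0.2008, 0.03, 0.9411]
tool_rot: [-1.802, 0.852, 1.327]
contact_force: [-2.0, 0.6, -5.4]
opening: 0.018
```

```bash
python3 -c "
from h import *
inw()"
```

```text
t 7.8 pos [0.201 0.03  0.941] tilt 15.3 lean az 161.0 q [-0.16 -0.3   0.56 -0.1   2.62  2.37] F [-2.   0.6 -5.4] dir in tool [-0.65  0.6   0.46]
```

Request:
drive_tool:
  commands: "1 0.5 -0.5 -0.5 0;1 1 -1 -1 0;1 1.5 -1.5 -1.5 0;1 1.5 -1.5 -1.5 0"

```text
t: 8.13
tool_pos: [0.306, 0.0017, 0.8978]
tool_rot: [-1.791, 0.858, 1.343]
contact_force: [3.8, -1.0, -7.5]
opening: 0.0179
```

```bash
python3 -c "
from h import *
inw()"
```

```text
t 8.13 pos [0.306 0.002 0.898] tilt 14.4 lean az 160.0 q [-0.21 -0.25  0.67 -0.06  2.47  2.36] F [ 3.8 -1.  -7.5] dir in tool [-0.64  0.58  0.5 ]
```

Request:
drive_tool:
  commands: "1 -4 0 -1 0;1 -4 0 -1 0;1 -4 0 -1 0"

```text
t: 8.38
tool_pos: [0.2893, -0.0109, 0.9696]
tool_rot: [-1.826, 0.845, 1.294]
contact_force: [-2.3, 0.6, -5.8]
opening: 0.0179
```

Request:
drive_tool:
  commands: "1 -4 0 -1 0"

```text
t: 8.47
tool_pos: [0.2844, -0.0153, 0.978]
tool_rot: [-1.845, 0.838, 1.267]
contact_force: [0.3, 0.8, -5.7]
opening: 0.0181
```

Request:
drive_tool:
  commands: "1 -4 0 -1 0"

```text
t: 8.55
tool_pos: [0.2789, -0.0195, 0.9864]
tool_rot: [-1.865, 0.832, 1.239]
contact_force: [0.7, -0.1, -6.0]
opening: 0.0181
```

```bash
python3 -c "
from h import *
inw(1,0)"
```

```text
t 8.55 pos [ 0.279 -0.019  0.986] tilt 20.2 lean az 160.0 q [-0.34 -0.06  0.23 -0.    2.62  2.27] F [ 0.7 -0.1 -6. ] dir in tool [-0.94 -0.22 -0.26]
```

```bash
python3 -c "
from h import *
inw(-.3,-1);inw(0,-1)"
```

```text
t 8.55 pos [ 0.279 -0.019  0.986] tilt 20.2 lean az 160.0 q [-0.34 -0.06  0.23 -0.    2.62  2.27] F [ 0.7 -0.1 -6. ] dir in tool [ 0.63 -0.54 -0.64]
t 8.55 pos [ 0.279 -0.019  0.986] tilt 20.2 lean az 160.0 q [-0.34 -0.06  0.23 -0.    2.62  2.27] F [ 0.7 -0.1 -6. ] dir in tool [ 0.34 -0.61 -0.72]
```

Request:
drive_tool:
  commands: "1 0.6 -0.5 -0.6 0;1 1.2 -1.1 -1.3 0;1 1.9 -1.6 -1.9 0;1 2.5 -2.2 -2.6 0;1 3.1 -2.7 -3.2 0;1 3.8 -3.2 -3.8 0"

```text
t: 9.05
tool_pos: [0.5031, -0.0987, 0.912]
tool_rot: [-1.863, 0.833, 1.241]
contact_force: [0.8, 0.1, -5.1]
opening: 0.0178
```

```bash
python3 -c "
from h import *
inw(0,-1)"
```

```text
t 9.05 pos [ 0.503 -0.099  0.912] tilt 20.1 lean az 160.0 q [-0.34  0.17  0.25 -0.    2.37  2.27] F [ 0.8  0.1 -5.1] dir in tool [ 0.34 -0.61 -0.72]
```

Now push outward past the stretch limit in single-row calls.

Request:
drive_tool:
  commands: "1 1 -2 -2.3 0;1 1 -2 -2.3 0;1 1 -2 -2.3 0"

```text
t: 9.3
tool_pos: [0.5995, -0.1339, 0.8791]
tool_rot: [-1.868, 0.829, 1.233]
contact_force: [0.0, -0.3, -6.1]
opening: 0.0182
```

Request:
drive_tool:
  commands: "1 1 -2 -2.3 0"

```text
t: 9.38
tool_pos: [0.6244, -0.1433, 0.8682]
tool_rot: [-1.88, 0.823, 1.215]
contact_force: [-1.9, 0.2, -4.3]
opening: 0.0179
```

Request:
drive_tool:
  commands: "1 1 -2 -2.3 0"

```text
t: 9.47
tool_pos: [0.652, -0.1539, 0.8539]
tool_rot: [-1.89, 0.818, 1.2]
contact_force: [0.6, -1.3, -5.2]
opening: 0.0179
```

```bash
python3 -c "
from h import *
inw(0,-1)"
```

```text
t 9.47 pos [ 0.652 -0.154  0.854] tilt 22.3 lean az 161.0 q [-0.34  0.44  0.06  0.01  2.25  2.27] F [ 0.6 -1.3 -5.2] dir in tool [ 0.38 -0.59 -0.71]
```

```bash
python3 -c "
from h import *
inw(.7,-.7)"
```

```text
t 9.47 pos [ 0.652 -0.154  0.854] tilt 22.3 lean az 161.0 q [-0.34  0.44  0.06  0.01  2.25  2.27] F [ 0.6 -1.3 -5.2] dir in tool [-0.38 -0.59 -0.7 ]
```

Request:
drive_tool:
  commands: "1 -1.5 -2.4 -2.8 0"

```text
t: 9.55
tool_pos: [0.6665, -0.1614, 0.846]
tool_rot: [-1.897, 0.813, 1.189]
contact_force: [1.7, -1.6, -9.8]
opening: 0.0181
```

Request:
drive_tool:
  commands: "1 -1.5 -2.4 -2.8 0"

```text
t: 9.63
tool_pos: [0.6725, -0.1657, 0.8486]
tool_rot: [-1.913, 0.805, 1.163]
contact_force: [0.3, -0.0, -6.2]
opening: 0.0179
```

Request:
drive_tool:
  commands: "1 -1.5 -2.4 -2.8 0"

```text
t: 9.72
tool_pos: [0.6782, -0.1697, 0.8522]
tool_rot: [-1.931, 0.796, 1.135]
contact_force: [-0.2, 0.0, -5.7]
opening: 0.0179
```

Request:
drive_tool:
  commands: "1 -1.5 -2.4 -2.8 0"

```text
t: 9.8
tool_pos: [0.6843, -0.1738, 0.8549]
tool_rot: [-1.947, 0.787, 1.109]
contact_force: [-0.2, 0.8, -4.4]
opening: 0.018
```

```bash
python3 -c "
from h import *
inw(.7,-.7)"
```

```text
t 9.8 pos [ 0.684 -0.174  0.855] tilt 27.3 lean az 162.0 q [-0.36  0.46  0.06  0.02  2.15  2.26] F [-0.2  0.8 -4.4] dir in tool [-0.3  -0.6  -0.73]
```

Request:
drive_tool:
  commands: "1 -1.2 -2.4 -2.9 0"

```text
t: 9.88
tool_pos: [0.692, -0.179, 0.8565]
tool_rot: [-1.963, 0.779, 1.083]
contact_force: [-1.3, -0.1, -6.2]
opening: 0.018
```

Request:
drive_tool:
  commands: "1 -1.2 -2.4 -2.9 0"

```text
t: 9.97
tool_pos: [0.7001, -0.1845, 0.8571]
tool_rot: [-1.977, 0.771, 1.058]
contact_force: [0.2, 0.0, -6.5]
opening: 0.0178
```

Request:
drive_tool:
  commands: "1 -1.2 -2.4 -2.9 0"

```text
t: 10.05
tool_pos: [0.7075, -0.1897, 0.8583]
tool_rot: [-1.99, 0.763, 1.034]
contact_force: [-0.9, -0.5, -5.8]
opening: 0.0179
```

Request:
drive_tool:
  commands: "1 -1.2 -2.4 -2.9 0"

```text
t: 10.13
tool_pos: [0.7139, -0.1944, 0.8604]
tool_rot: [-2.005, 0.755, 1.009]
contact_force: [-0.2, -0.2, -5.7]
opening: 0.0179
```

Request:
drive_tool:
  commands: "1 -1.2 -2.4 -2.9 0"

```text
t: 10.22
tool_pos: [0.7197, -0.1988, 0.8635]
tool_rot: [-2.019, 0.746, 0.983]
contact_force: [0.6, 0.5, -6.6]
opening: 0.018
```

Request:
drive_tool:
  commands: "1 -1.2 -2.4 -2.9 0"

```text
t: 10.3
tool_pos: [0.7247, -0.2028, 0.8677]
tool_rot: [-2.034, 0.737, 0.955]
contact_force: [-0.4, 1.3, -6.2]
opening: 0.0179
```

```bash
python3 -c "
from h import *
inw(.7,-.7)"
```

```text
t 10.3 pos [ 0.725 -0.203  0.868] tilt 35.6 lean az 162.0 q [-0.39  0.47  0.06  0.05  1.99  2.25] F [-0.4  1.3 -6.2] dir in tool [-0.16 -0.61 -0.77]
```

Request:
drive_tool:
  commands: "1 -0.6 -2.4 -3.1 0"

```text
t: 10.38
tool_pos: [0.732, -0.2086, 0.8709]
tool_rot: [-2.051, 0.727, 0.925]
contact_force: [-1.1, 0.7, -4.3]
opening: 0.0181
```

Request:
drive_tool:
  commands: "1 -0.6 -2.4 -3.1 0"

```text
t: 10.47
tool_pos: [0.7404, -0.2151, 0.8717]
tool_rot: [-2.064, 0.719, 0.899]
contact_force: [0.1, -0.6, -5.4]
opening: 0.0182
```

Request:
drive_tool:
  commands: "1 -0.6 -2.4 -3.1 0"

```text
t: 10.55
tool_pos: [0.7479, -0.2212, 0.8729]
tool_rot: [-2.076, 0.711, 0.874]
contact_force: [-0.0, 0.4, -6.5]
opening: 0.0183
```

Request:
drive_tool:
  commands: "1 -0.6 -2.4 -3.1 0"

```text
t: 10.63
tool_pos: [0.7543, -0.2268, 0.8754]
tool_rot: [-2.089, 0.703, 0.848]
contact_force: [-0.4, -0.5, -4.8]
opening: 0.0179
```

Request:
drive_tool:
  commands: "1 -0.6 -2.4 -3.1 0"

```text
t: 10.72
tool_pos: [0.7598, -0.2319, 0.8788]
tool_rot: [-2.102, 0.694, 0.821]
contact_force: [-0.2, -0.2, -5.7]
opening: 0.0182
```

Request:
drive_tool:
  commands: "1 -0.6 -2.4 -3.1 0"

```text
t: 10.8
tool_pos: [0.7645, -0.2366, 0.8831]
tool_rot: [-2.115, 0.686, 0.793]
contact_force: [-0.5, -1.2, -5.9]
opening: 0.0176
```

```bash
python3 -c "
from h import *
inw(.7,-.7)
im,P=cloud('wrist'); cv2.imwrite('pics/w4.png',im)"
```

```text
t 10.8 pos [ 0.764 -0.237  0.883] tilt 44.0 lean az 163.0 q [-0.42  0.49  0.06  0.08  1.83  2.24] F [-0.5 -1.2 -5.9] dir in tool [-0.02 -0.6  -0.79]
```

View pics/w4.png

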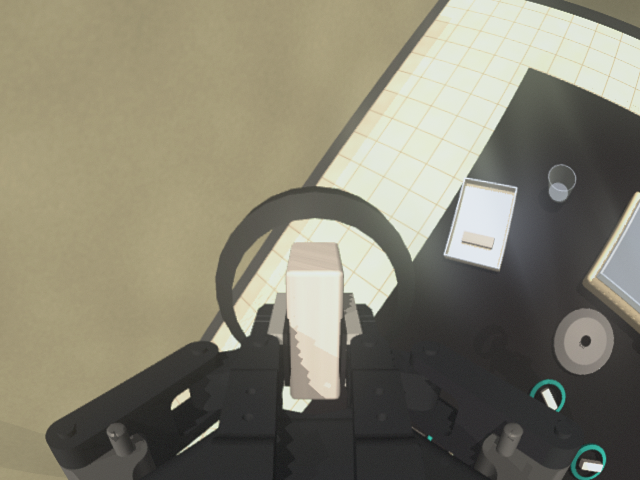

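Request:
drive_tool:
  commands: "1 0 0.5 0.6 0;1 0 1 1.3 0;1 0 1.5 2 0;1 0 1.5 2 0;1 0 1.5 2 0;1 0 1.5 2 0;1 0 1.5 2 0;1 0 1.5 2 0"

```text
t: 11.52
tool_pos: [0.6982, -0.2063, 0.8184]
tool_rot: [-2.12, 0.684, 0.785]
contact_force: [0.1, 0.0, -4.6]
opening: 0.018
```

```bash
cat >> h.py <<'E'
def wcloud():
    i=ctrl.camera_info('wrist'); im,d=ctrl.get_image('wrist'); K=i["K"];T=i["T"]
    v,u=np.mgrid[0:480,0:640]; x=(u-K[0,2])/K[0,0]; y=(v-K[1,2])/K[1,1]; r=np.hypot(x,y)+1e-9
    s=np.tan(np.minimum(r,1.5))/r; X=np.stack([x*s*d,y*s*d,d],-1); P=X@T[:3,:3].T+T[:3,3]; P[d<=0]=np.nan
    return im,P
def tiltfeel(n=20):
    T=[];F=[]
    for k in range(n):
        ctrl.get_image('side'); o=ctrl.get_obs(); F.append(o['contact_force']);T.append(o['wrist_torque'])
    M=R.from_rotvec(o['tool_rot']).as_matrix(); T=np.array(T)
    print('t',o['t'],'F tool',(M.T@np.mean(F,0)).round(3),'T tool',(T@M).mean(0).round(4),'sem',((T@M).std(0)/n**.5).round(4),'down in tool',(M.T@[0,0,-1]).round(3))
E
python3 -c "
from h import *
inw(.7,-.7)
tiltfeel(20)
im,P=wcloud(); o=ctrl.get_obs(); M=R.from_rotvec(o['tool_rot']).as_matrix()
Q=(P-o['tool_pos'])@M; np.save('Q.npy',Q)
for uv in [(315,210),(250,215),(385,220),(225,290),(405,290),(315,200),(315,255),(300,300),(330,300),(315,350),(315,380)]: print(uv,(Q[uv[1],uv[0]]*1000).round(1))
cv2.imwrite('pics/w5.png',im)
"
```

```text
t 11.52 pos [ 0.698 -0.206  0.818] tilt 44.4 lean az 162.0 q [-0.42  0.05  0.75  0.08  1.57  2.22] F [ 0.1  0.  -4.6] dir in tool [-0.01 -0.6  -0.79]
t 12.5167 F tool [4.286 2.446 2.959] T tool [ 0.0138 -0.7732  0.6796] sem [0.0078 0.0046 0.006 ] down in tool [0.718 0.464 0.519]
(315, 210) [ 12.    1.  -40.8]
(250, 215) [ 16.9 -27.5 -37.8]
(385, 220) [ 18.2  32.2 -35.2]
(225, 290) [ 13.4 -40.6  -3.3]
(405, 290) [13.9 42.9 -3. ]
(315, 200) [ 15.8   1.  -44.4]
(315, 255) [ -8.6   1.  -27.8]
(300, 300) [-25.6  -4.2 -17.2]
(330, 300) [-24.8   6.2 -16.8]
(315, 350) [-24.2   1.    4.2]
(315, 380) [-26.1   1.   17. ]
```

View pics/w5.png

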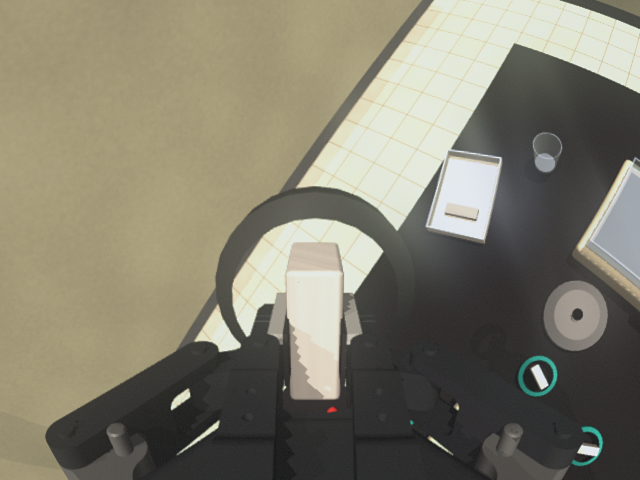

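Request:
drive_tool:
  commands: "1 0 0 0 1;1 0 0 0 2;1 0 0 0 2;1 0 0 0 2;1 0 0 0 2;1 0 0 0 2;1 0 0 0 2;1 0 0 0 2"

```text
t: 13.23
tool_pos: [0.6986, -0.2063, 0.8146]
tool_rot: [-1.959, 0.727, 0.705]
contact_force: [0.1, -0.3, -5.5]
opening: 0.0177
```

```bash
python3 -c "
from h import *
tiltfeel(40);inw()
o=ctrl.get_obs();print(o['dq'].round(4),o['opening'])
im,P=wcloud(); M=R.from_rotvec(o['tool_rot']).as_matrix();Q=(P-o['tool_pos'])@M
for uv in [(315,210),(225,290),(405,290),(315,300),(315,350),(315,380)]: print(uv,(Q[uv[1],uv[0]]*1000).round(1))
im,P=cloud('scene'); cv2.imwrite('pics/sc6.png',im)
print([P[v,u].round(3) for u,v in [(143,355),(472,310),(462,165)]])
"
```

```text
t 15.2333 F tool [4.182 3.103 2.373] T tool [-0.0026 -0.642   0.804 ] sem [0.0049 0.0052 0.0051] down in tool [0.718 0.547 0.43 ]
t 15.23 pos [ 0.699 -0.206  0.815] tilt 44.1 lean az 163.0 q [-0.42  0.05  0.76  0.08  1.57  2.39] F [-0.1 -0.1 -6.4] dir in tool [-0.93  0.21  0.29]
[ 0.001   0.0004 -0.0006  0.0013 -0.0002 -0.0005] 0.018149319718321736
(315, 210) [ 13.1   1.3 -40.8]
(225, 290) [ 13.4 -40.4  -3.4]
(405, 290) [13.5 43.  -3.4]
(315, 300) [-26.2   1.2 -17.6]
(315, 350) [-26.1   1.2   2.8]
(315, 380) [-25.1   1.2  17.6]
[array([ 0.53 , -0.426,  0.037]), array([0.834, 0.172, 0.003]), array([0.565, 0.402, 0.088])]
```

View pics/sc6.png

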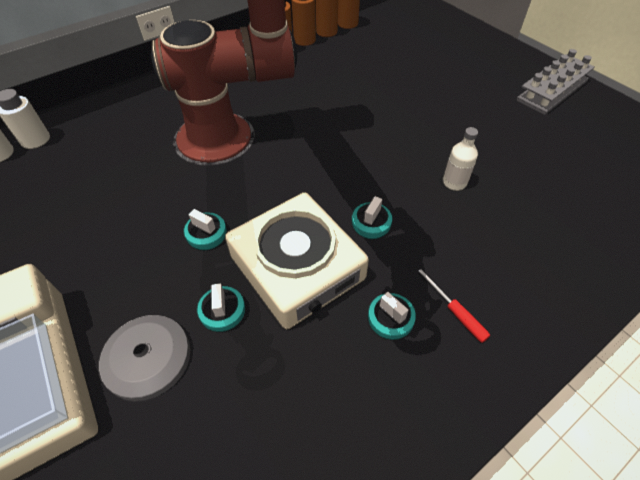

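```bash
python3 -c "
from h import *
print(ctrl.finish_job()); inw()"
```

```text
the job is handed in; nothing more can be done
None
the job is handed in; nothing more can be done
```

The job is handed in. The rotor is still gripped at 120 N and leaning 44°, with the side I measured as heavy lowest. I have no verdict back from the station.

**What I did:**
- I lifted the rotor by its bar handle and read the wrist torque while holding it level. The heavy side lay 37° from the jaw axis, at about 0.10 N m and 5.7 N. With noise, the direction is good to about ±4°.
- The moves offer no tilt, so I leaned the hand by pushing the arm against its reach and joint limits. The tilt this gave was kept from one call to the next.
- I then turned the rotor 10° about the tool axis to bring the heavy side lowest.

**Last checks, at 15.2 s of the 38 s allowed:**
- **Heavy side:** the torque about the tool axis was -0.003 ± 0.005 N m, so it is lowest to within about 4°. That reading alone can't tell lowest from highest. That it is the low side rests on the first, level reading. The sign of the long-lever torque confirmed the convention I used.
- **Position and rest:** the tool tip was at 0.81 m, with joint speeds near zero and the rotor clear of the centrifuge.
- **Grip:** wrist-camera depth showed the handle square in the fingers, with no slip beyond about 2°.
- **Bystanders:** the wash bottle, lid and screwdriver measured within 2 mm of their first positions.

**Disagreement:** the torque-based turn estimates differed slightly, about 11° from the level reading and about 8.5° from the tilted one. I used 10°. No check failed.

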